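Funnel in the bottle, then find the fullest paint tin by its weight

TASK

I want to top up the white bottle from the fullest of the three small paint tins. First set the steel funnel upright into the bottle's neck, resting home on it, and let go of it; then heft all three closed tins, lifting each in turn clear of the counter, to feel which is the heaviest. Finish with the heaviest tin in the gripper, held up still and upright at least 10 cm above the counter for me to take - do not put it down - with the other two standing on the counter and everything else there left alone.

Things in the scene. Friction and masses are not known exactly. Their poses are not given: they have to be found in the camera images.
- funnel_mid (a point): steel funnel, 76 mm tall, weighing 0.09 kg, standing mouth up in the small drip pot. From its lower end: a tapered stem, 16 mm in diameter at the tip and 21 mm at 36 mm up; a cone from 36 to 62 mm; then an upright round collar, 60 mm in diameter, from 62 to 76 mm (the top), the place to grip it. This point is on its axis, half-way up (38 mm above the stem's tip, 38 mm below the top); z is its axis, up
- bottle_mouth (a point): white plastic bottle with paper label, loose, 0.28 to 0.42 kg, 76 mm in diameter, 105 mm tall, shoulder at 62 to 78 mm, then an open neck of 36 mm outer and 28 mm inner diameter. This point is the centre of the neck's open top, 105 mm above the counter; z is the axis, up. The funnel sits home when its cone rests on the edge of the mouth, which happens with funnel_mid 2 to 4 mm below this point and some 40 mm of stem inside
- tin_a_mid (a point): one of three identical closed round paint tins: plain tinplate with a white paper label, 61 mm in diameter, 75 mm tall, straight-sided, standing on the counter. Their contents differ and cannot be seen: two of them weigh between 0.13 and 0.26 kg, the heaviest between 0.40 and 0.52 kg, and any of the three may be that one. This point is its centre, half-way up (37.5 mm above its underside); z is its axis, up
- tin_b_mid (a point): one of three identical closed round paint tins: plain tinplate with a white paper label, 61 mm in diameter, 75 mm tall, straight-sided, standing on the counter. Their contents differ and cannot be seen: two of them weigh between 0.13 and 0.26 kg, the heaviest between 0.40 and 0.52 kg, and any of the three may be that one. This point is its centre, half-way up (37.5 mm above its underside); z is its axis, up
- tin_c_mid (a point): one of three identical closed round paint tins: plain tinplate with a white paper label, 61 mm in diameter, 75 mm tall, straight-sided, standing on the counter. Their contents differ and cannot be seen: two of them weigh between 0.13 and 0.26 kg, the heaviest between 0.40 and 0.52 kg, and any of the three may be that one. This point is its centre, half-way up (37.5 mm above its underside); z is its axis, up
- pot_rim (a point): the small round steel drip pot that the funnel stands in at the start: loose, 47 mm in outer diameter, 58 mm tall, 0.25 kg. This point is the centre of its open top; it may be nudged
- tape: roll of masking tape lying flat, 82 mm in diameter, 36 mm tall, among the tins (bystander: leave it alone). Origin: centre of its underside
- pigment_jar: small glass jar with a black screw cap, 64 mm in diameter, 62 mm tall, among the tins (bystander: leave it alone). Origin: centre of its underside
- mix_cup: empty open clear plastic mixing cup, 72 mm in diameter at the rim, 70 mm tall, among the tins (bystander: leave it alone). Origin: centre of its underside
- stir_stick: flat wooden stirring stick, 280 x 25 x 5 mm, lying at the right side; x along its length (bystander: leave it alone). Origin: centre of its underside
- brush: paint brush, 210 mm long, 42 mm wide, 20 mm thick, lying at the left side; x along its length (bystander: leave it alone). Origin: centre of its underside
- putty_knife: putty knife, 230 mm long, 65 mm wide, 20 mm thick, lying at the right side; x along its length (bystander: leave it alone). Origin: centre of its underside
- mallet: rubber mallet, 270 mm long, head 90 mm wide and 60 mm thick, lying beyond the tins; x along its handle, towards the head (bystander: leave it alone). Origin: centre of its underside

How it is judged:
By the outcome, as a careful person would: the job done as asked, in the order asked, and still so for the second after the job is handed in, while the arm keeps its last pose, push and grip.
It also fails if it takes over 72 s, if anything falls off the work surface, if the arm or the gripper's body presses on something with over 40 N, if the wrist force passes 120 N, or if a joint passes its speed limit or range.

ROBOT

A 6-joint arm with a two-finger parallel gripper is mounted at the origin on the work surface. World frame = base frame: x ahead of the robot, y to its left, z up, the work surface at z = 0. Lengths are in m, angles in rad, forces in N, time in s.
With the tool pointing down it reaches from about 0.25 to 0.725 m from the base axis. Payload 4 kg.
Tool frame: the origin (TCP) lies midway between the tips of the shut fingers; the grasp point (between the pads) lies 19 mm behind it; z points along the fingers, y is the line along which they close (so a half turn about z gives the same grasp; the last joint's range is limited). The gripper opens to 85 mm and grips with 20 to 120 N. Pads are 22 mm wide; open, the fingers measure 114 mm over their backs; the gripper's body (76 mm by 85 mm) begins 54 mm behind the grasp point. The pads swing forward as they close: fully open they stand 13 mm farther back than shut.
Start: joints at [1.277, 0.241, 0.005, 1.335, 0, 1.571], TCP at [0.145, 0.479, 0.231] pointing down, gripper open.
Joint ranges: [-2.72, 2.72], [-1.05, 1.87], [-1.09, 1.28], [-1.99, 2.15], [-1.42, 1.44], [-3.14, 3.14]. Speed limits (rad/s): [2.79, 2.79, 3.14, 3.14, 3.14, 3.14].

INTERFACE

Orientations are given as a unit quaternion [x, y, z, w].
In Python, from workcell import monitor, vision, job gives the robot as it stands.
- The arm moves only by the tool move_arm, never from a script. Its argument "moves" is a list that holds one entry, the list of rows, each a list of 5 numbers: the shift along the world's x, y, z in m, then the turn about the world's z in degrees, then the opening in per cent of the stroke, from 0 (shut) to 100 (fully open). In form: [[[x, y, z, turn, gripper], ...]]. A call has 1 to 5 rows; each row is the pose to reach, as a shift and turn from the pose commanded when the call began; what a row does not reach only later rows make up. A row lasts 1/8 s, in which the tool goes at most 62.5 mm and 10.7 degrees, less where a joint would pass 70% of its speed; a pose out of reach is approached as far as the arm can. A call with a gripper value outside its range is refused whole. The fingers move at their own pace and stop on an object; the grip force is fixed at half the most. Time passes only in rows, so rows that repeat a pose let the fingers close. It gives the time, the measured TCP pose, the force, the opening and the grip force at its end, in the units of the state.
- monitor.get_obs(): the state, without advancing time (a new reading comes with each control period).
- vision.camera(name): name is "side" or "top" or "wrist"; returns a dict with "color" (400x640x3 uint8, red, green, blue), "camera_matrix" (3x3 intrinsics, pixels), "k1" (the pictures are not rectified: a ray, as slopes to the right and down, at radius r is drawn at 1 + k1 r^2 times it, then the intrinsics apply), "eye" and "attitude" of the camera in the world; the wrist camera has in their place "hand_eye" (4x4, takes a point from camera to tool coordinates, whose origin is the TCP and whose axes are the flange's). Camera axes: x right, y up, looking along -z (the intrinsics and any distortion apply to the point x, -y, -z); pixel columns grow to the right and rows downward; lengths in m; the calibration is good to about 2 mm. A picture is of the moment at which its call begins: read the wrist's pose just before it. There is no depth.
- job.job_done(): hands the job in; it is judged then, once.
The state is a dict: "clock": time; "joint_pos": joint angles; "joint_vel": joint speeds; "tau": joint torques, N m; "eef_pos": TCP position; "tool_rot": TCP orientation; "ft_force": force on the tool from outside, world axes, zero at the start; "ft_torque": the same for the moment, N m; "grip_width": finger opening in m; "grasp_force": force on a finger pad.
Only numpy, scipy, OpenCV 4.12 (cv2) and the standard library are available. Lean on these libraries where they do the work, as an engineer would, in place of code of your own. Each camera call takes 0.05 s, during which the arm holds its last target. There are 200 camera calls.

## Working session

There is one attempt and no reset: what is moved stays moved. The work goes in short steps, Python scripts to look and compute and a tool call to move; the robot and the scene stay as the last step left them, time stands still between calls to the robot, and variables do not carry over. Pictures are saved under pics/ and viewed, at most 10 in all, crops included, and the job is handed in when it is done.

Besides the shell and the picture viewer there is one more tool, called after "Emit:" as a command line: name --argument value ..., lists and objects as JSON in quotes. move_arm: Moves the arm, as the interface text tells. Its arguments: {"type":"object","properties":{"moves":{"type":"array","items":{"type":"array","items":{"type":"array","items":{"type":"number"}}}}},"required":["moves"]}

```bash
mkdir -p pics; cat > h.py <<'E'
import numpy as np, cv2
from scipy.spatial.transform import Rotation as R
from workcell import monitor, vision, job
def shot(n, name):
    o=monitor.get_obs(); c=vision.camera(n)
    cv2.imwrite(f'pics/{name}.png', c['color'][:,:,::-1])
    if 'hand_eye' in c:
        T=np.eye(4);T[:3,:3]=R.from_quat(o['tool_rot']).as_matrix();T[:3,3]=o['eef_pos']
        c['T']=T@np.array(c['hand_eye'])
    else:
        T=np.eye(4);a=np.array(c['attitude']);T[:3,:3]=a if a.shape==(3,3) else R.from_quat(a).as_matrix();T[:3,3]=c['eye'];c['T']=T
    np.savez(f'pics/{name}.npz',T=c['T'],K=c['camera_matrix'],k1=c['k1'])
    return c
def ray(c,u,v):
    K=np.array(c['K'] if 'K' in c else c['camera_matrix']);k=float(c['k1'])
    d=np.array([(u-K[0,2])/K[0,0],(v-K[1,2])/K[1,1]]);s=d.copy()
    for _ in range(20): s=d/(1+k*(s@s))
    return c['T'][:3,3], c['T'][:3,:3]@np.array([s[0],-s[1],-1])
def onz(c,u,v,z):
    e,d=ray(c,u,v); return e+d*(z-e[2])/d[2]
def proj(c,p):
    K=np.array(c['K'] if 'K' in c else c['camera_matrix']);k=float(c['k1'])
    q=c['T'][:3,:3].T@(np.array(p)-c['T'][:3,3]);s=np.array([q[0],-q[1]])/-q[2];s=s*(1+k*s@s)
    return K[0,0]*s[0]+K[0,2],K[1,1]*s[1]+K[1,2]
E
python3 - <<'E'
from h import *
for n in('top','side'):
    c=shot(n,n+'0'); print(n,c['T'].round(3).tolist(),np.array(c['camera_matrix']).round(1).tolist(),c['k1'])
print(monitor.get_obs())
E
```

```text
top [[0.015, 0.994, -0.105, 0.491], [-1.0, 0.014, -0.012, -0.063], [-0.01, 0.105, 0.994, 1.478], [0.0, 0.0, 0.0, 1.0]] [[455.3, 0.0, 327.5], [0.0, 455.3, 202.4], [0.0, 0.0, 1.0]] 0.01462843113367411
side [[0.993, 0.092, -0.077, 0.545], [-0.118, 0.627, -0.77, -0.868], [-0.023, 0.773, 0.634, 0.768], [0.0, 0.0, 0.0, 1.0]] [[369.4, 0.0, 318.5], [0.0, 369.4, 193.5], [0.0, 0.0, 1.0]] -0.012300179824944801
{'clock': 0.1, 'joint_pos': array([ 1.27697864e+00,  2.41376680e-01,  3.87630865e-03,  1.33519390e+00,
       -3.63635563e-05,  1.57081926e+00]), 'joint_vel': array([-0.00025923, -0.00184991,  0.00090035, -0.00197105,  0.00016122,
       -0.0006721 ]), 'tau': array([-7.00651526e-05, -3.73138726e+01,  2.53009754e+01,  1.08699698e-02,
        4.52486961e-05, -1.70763734e-06]), 'eef_pos': array([0.14465398, 0.47803803, 0.2304891 ]), 'tool_rot': array([ 1.46392236e-01,  9.89226168e-01, -9.41410880e-04, -1.20914447e-04]), 'ft_force': array([-0.1328742 ,  0.69866795, -0.30296427]), 'ft_torque': array([ 0.0218645 , -0.01347027, -0.03660355]), 'grasp_force': 0.0, 'grip_width': 0.08541239532810861}
```

View pics/top0.png

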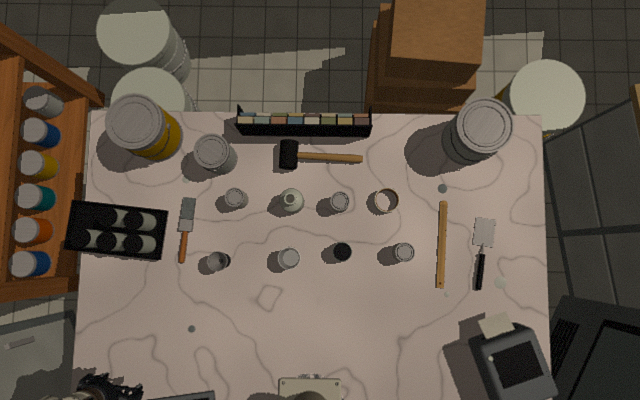

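View pics/side0.png

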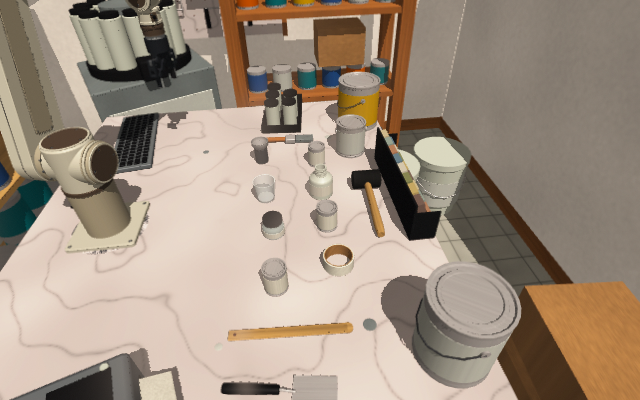

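Top view: the funnel in its pot is at (217,261), the bottle at (291,200), the tins near (235,198), (340,202) and (403,253). The cup is at (288,258), the jar at (341,252) and the tape at (386,201). I'll enlarge that region.

```bash
python3 - <<'E'
import cv2
a=cv2.imread('pics/top0.png')[180:280,190:420]
cv2.imwrite('pics/crop1.png',cv2.resize(a,None,fx=3.478,fy=3.478,interpolation=cv2.INTER_CUBIC))
a=cv2.imread('pics/side0.png')[130:300,240:370]
cv2.imwrite('pics/crop2.png',cv2.resize(a,None,fx=3.5,fy=3.5,interpolation=cv2.INTER_CUBIC))
E
```

```text
(no output)
```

View pics/crop1.png

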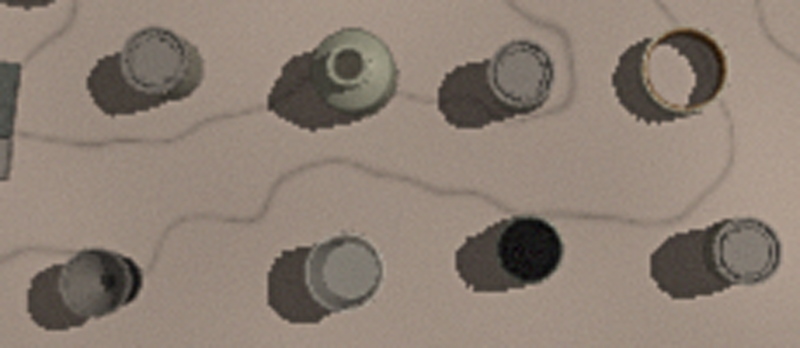

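View pics/crop2.png

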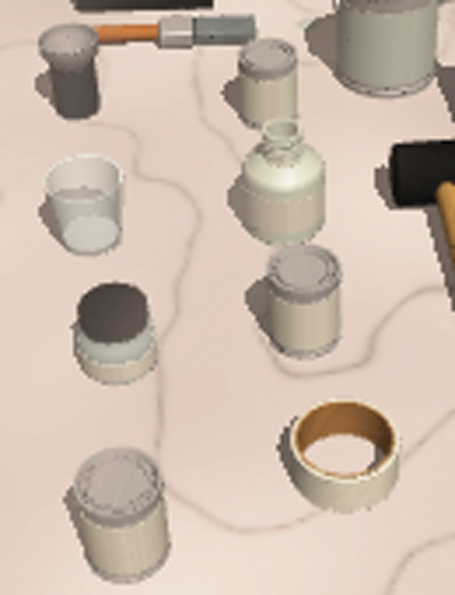

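```bash
python3 - <<'E'
from h import *
t=np.load('pics/top0.npz');s=np.load('pics/side0.npz')
pt=dict(tA=(154,60,.075,267,57),bot=(348,65,.105,282,132),tB=(521,75,.075,305,271),fun=(95,284,.083,69,40),tC=(746,251,.075,120,482),cup=(345,272,.07,85,185),jar=(530,249,.062,113,312),tape=(683,72,.036,345,438))
f=3.478
for n,(x,y,z,a,b) in pt.items():
    u,v=190+(x+.5)/f-.5,180+(y+.5)/f-.5
    U,V=240+(a+.5)/3.5-.5,130+(b+.5)/3.5-.5
    e1,d1=ray(t,u,v);e2,d2=ray(s,U,V)
    l=np.linalg.lstsq(np.c_[d1,-d2],e2-e1,rcond=None)[0]
    p=e1+l[0]*d1;q=e2+l[1]*d2
    print(n,onz(t,u,v,z).round(4),onz(s,U,V,z).round(4),((p+q)/2).round(4))
E
```

```text
tA [0.653  0.2446 0.075 ] [0.6509 0.2358 0.075 ] [0.6528 0.246  0.0687]
bot [0.6476 0.0682 0.105 ] [0.6454 0.0625 0.105 ] [0.6471 0.0686 0.1008]
tB [ 0.6442 -0.0834  0.075 ] [ 0.6448 -0.0906  0.075 ] [ 0.6453 -0.0835  0.0687]
fun [0.4541 0.2872 0.083 ] [0.4539 0.2865 0.083 ] [0.454  0.2873 0.0825]
tC [ 0.4913 -0.283   0.075 ] [ 0.4906 -0.2878  0.075 ] [ 0.4908 -0.2838  0.0703]
cup [0.4675 0.0698 0.07  ] [0.4677 0.0573 0.07  ] [0.467  0.0707 0.0599]
jar [ 0.4901 -0.0935  0.062 ] [ 0.4884 -0.103   0.062 ] [ 0.4889 -0.0938  0.0536]
tape [ 0.6532 -0.2321  0.036 ] [ 0.6545 -0.2363  0.036 ] [ 0.6544 -0.2326  0.0317]
```

The top-view fixes agree with the triangulated points, with the funnel's top at about z = 0.083. I'll move towards the funnel.

Emit:
move_arm --moves '[[[0.05, -0.031, 0, 0, 100], [0.1, -0.062, 0, 0, 100], [0.15, -0.093, 0, 0, 100], [0.2, -0.124, 0, 0, 100], [0.25, -0.155, 0, 0, 100]]]'

```text
clock: 0.72
eef_pos: [0.396, 0.3222, 0.231]
tool_rot: [0.146, 0.989, -0.0, -0.0]
ft_force: [-0.4, 1.0, -1.0]
grip_width: 0.0855
grasp_force: 0.0
```

```bash
python3 - <<'E'
from h import *
o=monitor.get_obs(); print(o['clock'],o['eef_pos'],o['tool_rot'],o['joint_pos'])
c=shot('wrist','w1')
print(c['hand_eye'],c['T'].round(3).tolist(),proj(c,(.454,.287,.083)),proj(c,(.648,.068,.105)))
E
```

```text
0.725 [0.39602654 0.32223336 0.23095506] [ 1.46333558e-01  9.89235261e-01 -1.58888680e-04 -2.50904460e-04] [6.82925982e-01 2.62151698e-01 3.25430594e-02 1.34176088e+00
 1.55718155e-04 9.76647766e-01]
[[ 7.47450799e-04  9.55729042e-01  2.94247243e-01  7.63619538e-02]
 [ 9.99999568e-01 -8.76819946e-04  3.07740556e-04 -3.62817281e-04]
 [ 5.52118438e-04  2.94246886e-01 -9.55729285e-01 -1.43076306e-01]
 [ 0.00000000e+00  0.00000000e+00  0.00000000e+00  1.00000000e+00]] [[0.289, -0.915, -0.281, 0.323], [0.957, 0.276, 0.086, 0.344], [-0.001, -0.294, 0.956, 0.374], [0.0, 0.0, 0.0, 1.0]] (np.float64(299.15707787863124), np.float64(245.47104405387958)) (np.float64(180.1323423626739), np.float64(430.80440722086337))
```

View pics/w1.png

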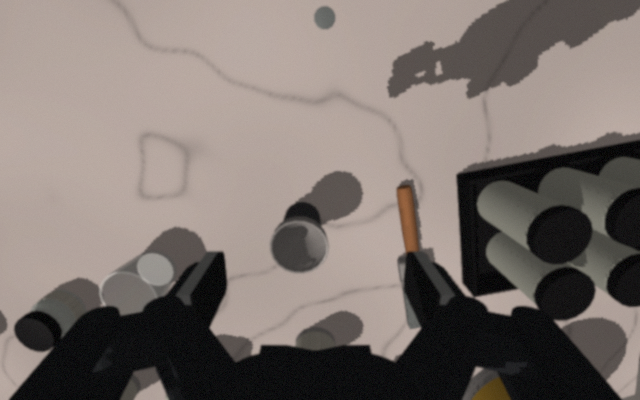

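The collar's top shows at about (300,245), where my estimate projects, so the position holds. I'll line up above it, then descend.

Emit:
move_arm --moves '[[[0.059, -0.037, 0, 0, 100], [0.059, -0.037, -0.05, 0, 100], [0.059, -0.037, -0.1, 0, 100], [0.059, -0.037, -0.15, 0, 100], [0.059, -0.037, -0.178, 0, 100]]]'

```text
clock: 1.4
eef_pos: [0.4516, 0.2853, 0.05]
tool_rot: [0.147, 0.989, -0.002, -0.002]
ft_force: [0.5, 0.2, 1.5]
grip_width: 0.0854
grasp_force: 0.0
```

Emit:
move_arm --moves '[[[0, 0, 0, 0, 100], [0, 0, 0, 0, 50], [0, 0, 0, 0, 50], [0, 0, 0, 0, 50], [0, 0, 0, 0, 50]]]'

```text
clock: 2.02
eef_pos: [0.4549, 0.2872, 0.0552]
tool_rot: [0.146, 0.989, 0.001, 0.001]
ft_force: [-0.5, -1.2, 6.6]
grip_width: 0.0582
grasp_force: 63.5
```

Emit:
move_arm --moves '[[[0, 0, 0, 0, 50], [0, 0, 0.02, 0, 50], [0, 0, 0.06, 0, 50], [0, 0, 0.11, 0, 50], [0, 0, 0.15, 0, 50]]]'

```text
clock: 2.65
eef_pos: [0.4541, 0.2869, 0.2057]
tool_rot: [0.146, 0.989, 0.001, 0.001]
ft_force: [0.6, -0.4, -0.0]
grip_width: 0.0584
grasp_force: 64.4
```

```bash
python3 - <<'E'
from h import *
o=monitor.get_obs(); print(o['clock'],o['eef_pos'],o['tool_rot'],o['ft_force'])
c=shot('side','s1');t=shot('top','t1'); w=shot('wrist','w2')
p=o['eef_pos']
for z in(.1,.14,.18):print(proj(c,(p[0],p[1],z)),proj(t,(p[0],p[1],z)),proj(w,(p[0],p[1],z)))
a=cv2.imread('pics/s1.png');u,v=map(int,proj(c,(p[0],p[1],.14)))
A=cv2.resize(a[v-45:v+55,u-50:u+50],(400,400),interpolation=2)
B=cv2.resize(cv2.imread('pics/w2.png')[200:400,200:400],(400,400))
cv2.imwrite('pics/m1.png',np.hstack([A,B]));print(u,v)
E
```

```text
2.65 [0.45407715 0.2868563  0.20566601] [1.46356407e-01 9.89231324e-01 7.89782358e-04 7.52315169e-04] [ 0.63551267 -0.35864146 -0.03553136]
(np.float64(258.8098548936891), np.float64(136.86959478665835)) (np.float64(215.64059383844813), np.float64(261.4273013720243)) (np.float64(311.83131770309626), np.float64(193.00780333670468))
(np.float64(257.3720309114808), np.float64(126.83487079730513)) (np.float64(212.14893428289278), np.float64(261.74929653708136)) (np.float64(311.7410002836951), np.float64(208.73189718717381))
(np.float64(255.87771391374633), np.float64(116.39876059240494)) (np.float64(208.44148221236725), np.float64(262.09128309113856)) (np.float64(311.61513870092926), np.float64(230.87404849449644))
257 126
```

View pics/m1.png

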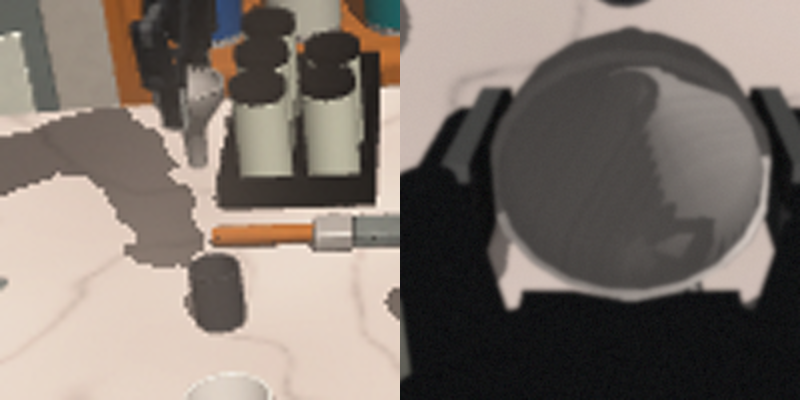

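Left half, the side view: the funnel hangs upright, its stem tip at about pixel (256,122) where it should be. Right half, the wrist view: the collar is centred between the pads. Next I'll carry it over the bottle.

Emit:
move_arm --moves '[[[0.038, -0.044, 0, 0, 50], [0.077, -0.088, 0, 0, 50], [0.116, -0.131, 0, 0, 50], [0.155, -0.175, 0, 0, 50], [0.194, -0.219, 0, 0, 50]]]'

```text
clock: 3.42
eef_pos: [0.648, 0.0661, 0.2013]
tool_rot: [0.146, 0.989, -0.0, -0.001]
ft_force: [0.4, 0.5, -0.9]
grip_width: 0.0583
grasp_force: 64.4
```

Emit:
move_arm --moves '[[[0, 0, -0.01, 0, 50], [0, 0, -0.02, 0, 50], [0, 0, -0.03, 0, 50], [0, 0, -0.03, 0, 50]]]'

```text
clock: 3.92
eef_pos: [0.6462, 0.0688, 0.172]
tool_rot: [0.145, 0.989, -0.0, -0.001]
ft_force: [0.1, -0.0, -0.9]
grip_width: 0.0585
grasp_force: 64.4
```

```bash
python3 - <<'E'
from h import *
o=monitor.get_obs(); print(o['clock'],o['eef_pos'],o['tool_rot'],o['ft_force'])
c=shot('side','s2');t=shot('top','t2'); w=shot('wrist','w3')
p=o['eef_pos'];print(proj(c,(p[0],p[1],.1275)),proj(c,(.6476,.0682,.105)),proj(w,(.6476,.0682,.105)))
a=cv2.imread('pics/s2.png')[130:210,280:380]
A=cv2.resize(a,(500,400),interpolation=2)
B=cv2.resize(cv2.imread('pics/w3.png')[100:400,200:425],(300,400))
cv2.imwrite('pics/m2.png',np.hstack([A,B]))
E
```

```text
3.925 [0.64624465 0.06882579 0.17198842] [ 1.45370812e-01  9.89376206e-01 -3.15709749e-04 -1.39636747e-03] [ 0.1099906  -0.00296823 -0.88130348]
(np.float64(320.0845382275315), np.float64(160.16904429792228)) (np.float64(320.6869566642397), np.float64(166.2517867070155)) (np.float64(315.05030615260205), np.float64(212.40578925037534))
```

View pics/m2.png

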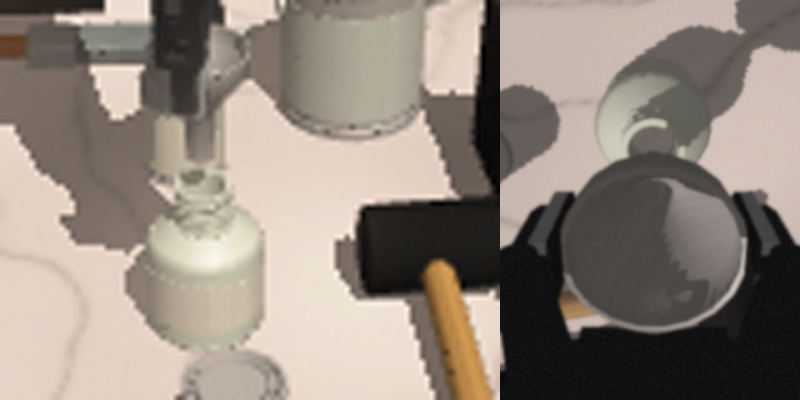

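The stem tip, at about crop (200,158), sits straight above the mouth at (202,182). I'll lower it gently.

Emit:
move_arm --moves '[[[0.001, 0, -0.015, 0, 50], [0.001, 0, -0.03, 0, 50], [0.001, 0, -0.043, 0, 50], [0.001, 0, -0.05, 0, 50], [0.001, 0, -0.05, 0, 50]]]'

```text
clock: 4.7
eef_pos: [0.6482, 0.0674, 0.1222]
tool_rot: [0.146, 0.989, -0.0, -0.001]
ft_force: [-0.3, -0.3, 0.6]
grip_width: 0.0588
grasp_force: 64.4
```

Emit:
move_arm --moves '[[[0, 0, -0.003, 0, 50], [0, 0, -0.005, 0, 50], [0, 0, -0.005, 0, 50]]]'

```text
clock: 5.08
eef_pos: [0.6488, 0.0676, 0.1184]
tool_rot: [0.146, 0.989, 0.0, 0.0]
ft_force: [0.2, 0.3, -0.9]
grip_width: 0.0585
grasp_force: 64.4
```

Emit:
move_arm --moves '[[[0, 0, -0.001, 0, 50], [0, 0, -0.003, 0, 50], [0, 0, -0.003, 0, 50]]]'

```text
clock: 5.45
eef_pos: [0.6486, 0.0676, 0.115]
tool_rot: [0.146, 0.989, -0.0, -0.0]
ft_force: [-0.1, 1.0, -1.0]
grip_width: 0.0583
grasp_force: 64.4
```

Emit:
move_arm --moves '[[[0, 0, -0.001, 0, 50], [0, 0, -0.002, 0, 50], [0, 0, -0.002, 0, 50]]]'

```text
clock: 5.82
eef_pos: [0.6487, 0.0676, 0.1132]
tool_rot: [0.146, 0.989, -0.0, -0.0]
ft_force: [0.5, 0.1, -0.8]
grip_width: 0.0582
grasp_force: 64.4
```

Emit:
move_arm --moves '[[[0, 0, -0.001, 0, 50], [0, 0, -0.002, 0, 50], [0, 0, -0.002, 0, 50]]]'

```text
clock: 6.2
eef_pos: [0.6488, 0.0677, 0.1115]
tool_rot: [0.146, 0.989, 0.0, 0.0]
ft_force: [-0.7, -0.4, 0.4]
grip_width: 0.0584
grasp_force: 64.4
```

Emit:
move_arm --moves '[[[0, 0, -0.001, 0, 50], [0, 0, -0.0015, 0, 50], [0, 0, -0.0015, 0, 50]]]'

```text
clock: 6.58
eef_pos: [0.6491, 0.0677, 0.111]
tool_rot: [0.146, 0.989, 0.0, 0.001]
ft_force: [-1.8, 0.5, 5.9]
grip_width: 0.0582
grasp_force: 64.6
```

Contact at z ≈ 0.111, as expected. I'll release it and rise.

Emit:
move_arm --moves '[[[0, 0, 0, 0, 70], [0, 0, 0, 0, 100], [0, 0, 0, 0, 100], [0, 0, 0, 0, 100]]]'

```text
clock: 7.08
eef_pos: [0.6486, 0.0675, 0.1092]
tool_rot: [0.146, 0.989, -0.0, -0.0]
ft_force: [0.5, -0.1, 0.7]
grip_width: 0.0856
grasp_force: 0.0
```

Emit:
move_arm --moves '[[[0, 0, 0.02, 0, 100], [0, 0, 0.05, 0, 100], [0, 0, 0.1, 0, 100], [0, 0.05, 0.12, 0, 100], [0, 0.1, 0.12, 0, 100]]]'

```text
clock: 7.7
eef_pos: [0.6504, 0.1681, 0.233]
tool_rot: [0.147, 0.989, 0.001, 0.003]
ft_force: [-0.0, -0.3, -1.1]
grip_width: 0.0851
grasp_force: 0.0
```

```bash
python3 - <<'E'
from h import *
o=monitor.get_obs(); print(o['clock'],o['eef_pos'],o['tool_rot'],o['ft_force'])
c=shot('side','s3');t=shot('top','t3'); w=shot('wrist','w4')
print(proj(c,(.6476,.0682,.14)),proj(t,(.6476,.0682,.14)))
print('w lid tinA',proj(w,(.653,.2446,.075)))
A=cv2.resize(cv2.imread('pics/s3.png')[130:210,280:360],(400,400),interpolation=2)
B=cv2.resize(cv2.imread('pics/w4.png'),(400,250))
C=cv2.resize(cv2.imread('pics/t3.png')[185:215,270:350],(400,150),interpolation=2)
cv2.imwrite('pics/m3.png',np.hstack([A,np.vstack([B,C])]))
E
```

```text
7.7 [0.65037698 0.16811289 0.23298058] [0.14747213 0.98906184 0.00113651 0.00271165] [-0.04045627 -0.31401082 -1.07703077]
(np.float64(320.46819373422386), np.float64(156.84255064033732)) (np.float64(288.5943791580117), np.float64(196.96506108835425))
w lid tinA (np.float64(385.96992022268637), np.float64(166.93452580109363))
```

View pics/m3.png

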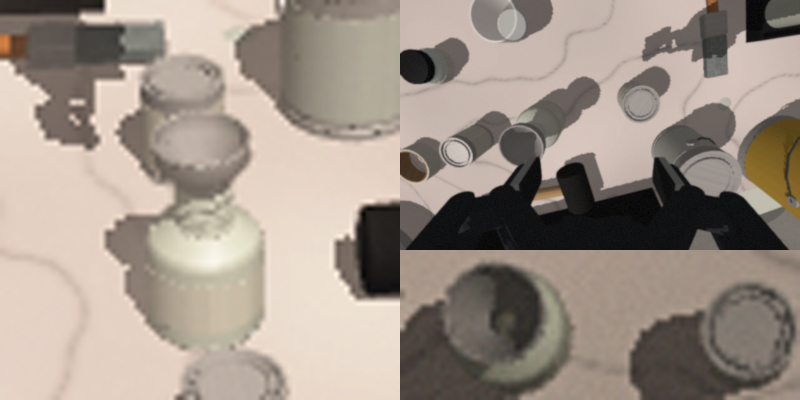

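The funnel sits upright on the bottle: collar at crop (200,140), i.e. pixel (320,158), as predicted. Tin A's lid, at wrist pixel (386,163), also matches, so I'll go for tin A.

Emit:
move_arm --moves '[[[0.004, 0.04, 0, 0, 100], [0.004, 0.077, -0.03, 0, 100], [0.004, 0.077, -0.08, 0, 100], [0.004, 0.077, -0.13, 0, 100], [0.004, 0.077, -0.13, 0, 100]]]'

```text
clock: 8.48
eef_pos: [0.6488, 0.2419, 0.0937]
tool_rot: [0.147, 0.989, -0.003, -0.005]
ft_force: [-0.1, -0.6, 0.5]
grip_width: 0.0852
grasp_force: 0.0
```

Emit:
move_arm --moves '[[[0, 0, -0.04, 0, 100], [0, 0, -0.075, 0, 100], [0, 0, -0.075, 0, 100], [0, 0, -0.075, 0, 50], [0, 0, -0.075, 0, 50]]]'

```text
clock: 9.1
eef_pos: [0.6553, 0.2451, 0.0289]
tool_rot: [0.147, 0.989, 0.001, 0.003]
ft_force: [1.0, 0.3, -1.7]
grip_width: 0.0597
grasp_force: 64.9
```

Emit:
move_arm --moves '[[[0, 0, 0, 0, 50], [0, 0, 0, 0, 50], [0, 0, 0.02, 0, 50], [0, 0, 0.05, 0, 50], [0, 0, 0.06, 0, 50]]]'

```text
clock: 9.72
eef_pos: [0.6543, 0.2452, 0.0878]
tool_rot: [0.146, 0.989, 0.001, 0.002]
ft_force: [1.0, 0.2, -2.2]
grip_width: 0.0598
grasp_force: 65.2
```

Emit:
move_arm --moves '[[[0, 0, 0, 0, 50], [0, 0, 0, 0, 50], [0, 0, 0, 0, 50]]]'

```text
clock: 10.1
eef_pos: [0.6519, 0.2442, 0.0831]
tool_rot: [0.146, 0.989, -0.001, -0.001]
ft_force: [0.8, 0.1, -1.3]
grip_width: 0.0598
grasp_force: 65.2
```

Emit:
move_arm --moves '[[[0, 0, 0, 0, 50], [0, 0, 0, 0, 50]]]'

```text
clock: 10.35
eef_pos: [0.6526, 0.2445, 0.0843]
tool_rot: [0.146, 0.989, -0.0, -0.0]
ft_force: [0.1, -0.3, -2.9]
grip_width: 0.0601
grasp_force: 65.2
```

```bash
cat > avg.py <<'E'
from h import *
a=[]
for i in range(8): vision.camera('wrist'); a.append(monitor.get_obs()['ft_force'][2])
o=monitor.get_obs()
print(o['clock'],np.mean(a).round(2),np.std(a).round(2),o['eef_pos'].round(4))
E
python3 avg.py
```

```text
10.75 -2.11 0.5 [0.6528 0.2446 0.0849]
```

Tin A pulls about 2.1 N, so it is light. I'll set it down, release and move to tin B.

Emit:
move_arm --moves '[[[0, 0, -0.025, 0, 50], [0, 0, -0.05, 0, 50], [0, 0, -0.058, 0, 50], [0, 0, -0.0595, 0, 50], [0, 0, -0.0595, 0, 50]]]'

```text
clock: 11.38
eef_pos: [0.6515, 0.2439, 0.0285]
tool_rot: [0.147, 0.989, -0.001, -0.001]
ft_force: [-8.2, -2.5, 11.8]
grip_width: 0.0598
grasp_force: 66.5
```

Emit:
move_arm --moves '[[[0, 0, 0, 0, 50], [0, 0, 0, 0, 100], [0, 0, 0, 0, 100], [0, 0, 0, 0, 100]]]'

```text
clock: 11.88
eef_pos: [0.6531, 0.2447, 0.0253]
tool_rot: [0.146, 0.989, 0.0, 0.0]
ft_force: [0.6, -0.2, 0.2]
grip_width: 0.0855
grasp_force: 0.0
```

Emit:
move_arm --moves '[[[0, 0, 0.05, 0, 100], [0, 0, 0.1, 0, 100], [0, 0, 0.15, 0, 100], [0, 0, 0.2, 0, 100], [0, 0, 0.22, 0, 100]]]'

```text
clock: 12.5
eef_pos: [0.6542, 0.2451, 0.2498]
tool_rot: [0.146, 0.989, 0.002, 0.003]
ft_force: [0.4, 0.1, -0.7]
grip_width: 0.0855
grasp_force: 0.0
```

Emit:
move_arm --moves '[[[0, -0.05, 0, 0, 100], [0, -0.11, 0, 0, 100], [0, -0.17, 0, 0, 100], [-0.005, -0.23, 0, 0, 100], [-0.008, -0.29, 0, 0, 100]]]'

```text
clock: 13.12
eef_pos: [0.6446, -0.0473, 0.2452]
tool_rot: [0.146, 0.989, 0.0, 0.0]
ft_force: [1.0, -0.8, 1.1]
grip_width: 0.0855
grasp_force: 0.0
```

```bash
python3 avg.py; python3 - <<'E'
from h import *
w=shot('wrist','w5');s=shot('side','s5')
print(proj(w,(.6442,-.0834,.075)),proj(s,(.653,.2446,.075)))
B=cv2.imread('pics/w5.png')[:,:500]
C=cv2.resize(cv2.imread('pics/s5.png')[130:230,280:355],(300,400),interpolation=2)
cv2.imwrite('pics/m4.png',np.hstack([B,C]))
E
```

```text
13.525 0.07 0.38 [ 0.645  -0.0438  0.2452]
(np.float64(279.28536324132176), np.float64(188.8211027519646)) (np.float64(316.24210815808846), np.float64(144.57019811202238))
```

View pics/m4.png

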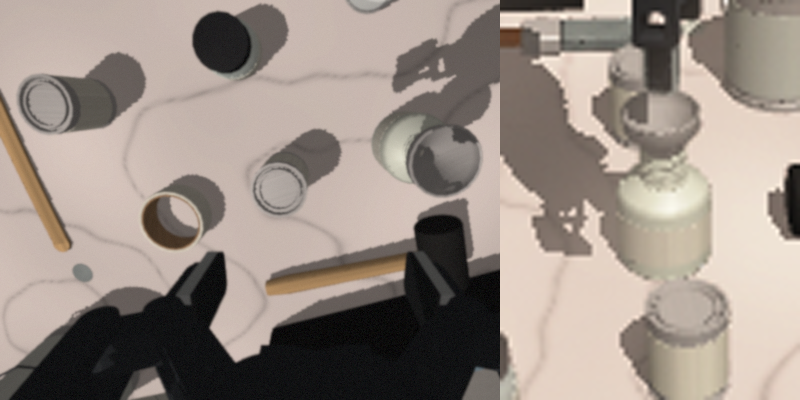

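Tin B's lid is at (280,188), as predicted; the funnel is still seated and tin A stands. Next I'll heft tin B.

Emit:
move_arm --moves '[[[-0.001, -0.04, 0, 0, 100], [-0.001, -0.04, -0.05, 0, 100], [-0.001, -0.04, -0.1, 0, 100], [-0.001, -0.04, -0.14, 0, 100], [-0.001, -0.04, -0.14, 0, 100]]]'

```text
clock: 14.25
eef_pos: [0.6407, -0.084, 0.1012]
tool_rot: [0.146, 0.989, -0.0, -0.004]
ft_force: [-0.5, -0.7, 0.6]
grip_width: 0.0852
grasp_force: 0.0
```

Emit:
move_arm --moves '[[[0, 0, -0.04, 0, 100], [0, 0, -0.079, 0, 100], [0, 0, -0.079, 0, 100], [0, 0, -0.079, 0, 50], [0, 0, -0.079, 0, 50]]]'

```text
clock: 14.88
eef_pos: [0.6466, -0.0855, 0.0301]
tool_rot: [0.146, 0.989, 0.0, 0.003]
ft_force: [0.5, 0.1, -1.9]
grip_width: 0.0599
grasp_force: 64.8
```

Emit:
move_arm --moves '[[[0, 0, 0, 0, 50], [0, 0, 0, 0, 50], [0, 0, 0.02, 0, 50], [0, 0, 0.05, 0, 50], [0, 0, 0.06, 0, 50]]]'

```text
clock: 15.5
eef_pos: [0.6454, -0.0857, 0.0892]
tool_rot: [0.146, 0.989, -0.0, 0.002]
ft_force: [-1.1, 0.1, -1.6]
grip_width: 0.0601
grasp_force: 65.1
```

Emit:
move_arm --moves '[[[0, 0, 0, 0, 50], [0, 0, 0, 0, 50], [0, 0, 0, 0, 50]]]'

```text
clock: 15.88
eef_pos: [0.6428, -0.0853, 0.0847]
tool_rot: [0.146, 0.989, -0.0, -0.001]
ft_force: [0.5, -0.3, -2.5]
grip_width: 0.06
grasp_force: 65.1
```

```bash
python3 avg.py
```

```text
16.275 -2.09 0.57 [ 0.6438 -0.0854  0.0862]
```

Tin B is light too, also about 2.1 N. I'll set it down and go to tin C.

Emit:
move_arm --moves '[[[0, 0, -0.03, 0, 50], [0, 0, -0.05, 0, 50], [0, 0, -0.056, 0, 50], [0, 0, -0.059, 0, 50], [0, 0, -0.0595, 0, 50]]]'

```text
clock: 16.9
eef_pos: [0.6421, -0.0852, 0.0301]
tool_rot: [0.146, 0.989, -0.0, -0.001]
ft_force: [-12.1, 1.6, 16.2]
grip_width: 0.0599
grasp_force: 66.5
```

Emit:
move_arm --moves '[[[0, 0, 0, 0, 50], [0, 0, 0, 0, 50], [0, 0, 0, 0, 100], [0, 0, 0, 0, 100], [0, 0, 0, 0, 100]]]'

```text
clock: 17.52
eef_pos: [0.6442, -0.0855, 0.0269]
tool_rot: [0.146, 0.989, 0.0, 0.0]
ft_force: [-0.7, 0.8, -0.0]
grip_width: 0.0852
grasp_force: 0.0
```

Emit:
move_arm --moves '[[[0, 0, 0.05, 0, 100], [0, 0, 0.1, 0, 100], [0, 0, 0.15, 0, 100], [0, 0, 0.2, 0, 100], [0, 0, 0.2, 0, 100]]]'

```text
clock: 18.15
eef_pos: [0.6467, -0.0858, 0.2327]
tool_rot: [0.146, 0.989, 0.0, 0.005]
ft_force: [-0.7, -0.5, -0.7]
grip_width: 0.0857
grasp_force: 0.0
```

Emit:
move_arm --moves '[[[-0.03, -0.04, 0, 0, 100], [-0.06, -0.08, 0, 0, 100], [-0.09, -0.12, 0, 0, 100], [-0.12, -0.16, 0, 0, 100], [-0.12, -0.16, 0, 0, 100]]]'

```text
clock: 18.77
eef_pos: [0.5213, -0.2479, 0.2256]
tool_rot: [0.149, 0.989, 0.0, -0.001]
ft_force: [0.2, 0.1, 0.1]
grip_width: 0.0852
grasp_force: 0.0
```

```bash
python3 avg.py; python3 - <<'E'
from h import *
w=shot('wrist','w6');s=shot('side','s6')
print(proj(w,(.4913,-.283,.075)),proj(s,(.6442,-.0834,.075)))
B=cv2.imread('pics/w6.png')[:,:500]
C=cv2.resize(cv2.imread('pics/s6.png')[130:230,280:355],(300,400),interpolation=2)
cv2.imwrite('pics/m5.png',np.hstack([B,C]))
E
```

```text
19.175 0.13 0.41 [ 0.5244 -0.2445  0.2265]
(np.float64(267.65376159566915), np.float64(163.00646098877948)) (np.float64(326.2347715336523), np.float64(205.42735856883402))
```

View pics/m5.png

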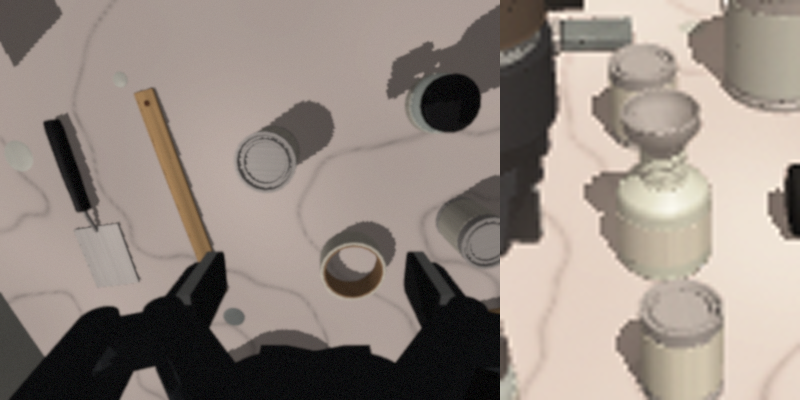

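Tin C's lid, at (266,161), matches; tins A and B stand and the funnel is seated. Now tin C.

Emit:
move_arm --moves '[[[-0.033, -0.039, 0, 0, 100], [-0.033, -0.039, -0.05, 0, 100], [-0.033, -0.039, -0.1, 0, 100], [-0.033, -0.039, -0.12, 0, 100], [-0.033, -0.039, -0.12, 0, 100]]]'

```text
clock: 19.9
eef_pos: [0.4896, -0.2834, 0.1049]
tool_rot: [0.146, 0.989, 0.001, -0.002]
ft_force: [0.2, -0.9, 0.4]
grip_width: 0.0855
grasp_force: 0.0
```

Emit:
move_arm --moves '[[[0, 0, -0.04, 0, 100], [0, 0, -0.08, 0, 100], [0, 0, -0.08, 0, 100], [0, 0, -0.08, 0, 50], [0, 0, -0.08, 0, 50]]]'

```text
clock: 20.52
eef_pos: [0.493, -0.2859, 0.0299]
tool_rot: [0.146, 0.989, -0.001, 0.003]
ft_force: [0.6, -1.8, 2.6]
grip_width: 0.0599
grasp_force: 65.6
```

Emit:
move_arm --moves '[[[0, 0, 0, 0, 50], [0, 0, 0, 0, 50], [0, 0, 0.02, 0, 50], [0, 0, 0.05, 0, 50], [0, 0, 0.06, 0, 50]]]'

```text
clock: 21.15
eef_pos: [0.492, -0.285, 0.0889]
tool_rot: [0.146, 0.989, -0.001, 0.002]
ft_force: [0.0, -0.5, -4.3]
grip_width: 0.0599
grasp_force: 65.9
```

Emit:
move_arm --moves '[[[0, 0, 0, 0, 50], [0, 0, 0, 0, 50], [0, 0, 0, 0, 50]]]'

```text
clock: 21.52
eef_pos: [0.49, -0.2839, 0.0855]
tool_rot: [0.146, 0.989, 0.001, -0.001]
ft_force: [-0.0, -0.1, -3.9]
grip_width: 0.0598
grasp_force: 65.9
```

```bash
python3 avg.py
```

```text
21.925 -4.05 0.57 [ 0.4908 -0.2844  0.0867]
```

Tin C pulls about 4.1 N, so it is the heaviest. I'll raise it well above 10 cm and hold.

Emit:
move_arm --moves '[[[0, 0, 0.03, 0, 50], [0, 0, 0.06, 0, 50], [0, 0, 0.09, 0, 50], [0, 0, 0.11, 0, 50], [0, 0, 0.12, 0, 50]]]'

```text
clock: 22.55
eef_pos: [0.4913, -0.2847, 0.2083]
tool_rot: [0.146, 0.989, -0.0, 0.001]
ft_force: [-0.4, -0.4, -4.1]
grip_width: 0.0597
grasp_force: 66.2
```

Emit:
move_arm --moves '[[[0, 0, 0, 0, 50], [0, 0, 0, 0, 50], [0, 0, 0, 0, 50], [0, 0, 0, 0, 50], [0, 0, 0, 0, 50]]]'

```text
clock: 23.18
eef_pos: [0.4907, -0.2844, 0.2064]
tool_rot: [0.146, 0.989, 0.0, -0.0]
ft_force: [1.0, 0.6, -3.1]
grip_width: 0.0604
grasp_force: 66.2
```

```bash
python3 avg.py; python3 - <<'E'
from h import *
s=shot('side','s7')
cv2.imwrite('pics/m6.png',cv2.resize(cv2.imread('pics/s7.png')[100:310,200:410],(600,600),interpolation=2))
E
```

```text
23.575 -3.87 0.34 [ 0.4908 -0.2844  0.2069]
```

View pics/m6.png

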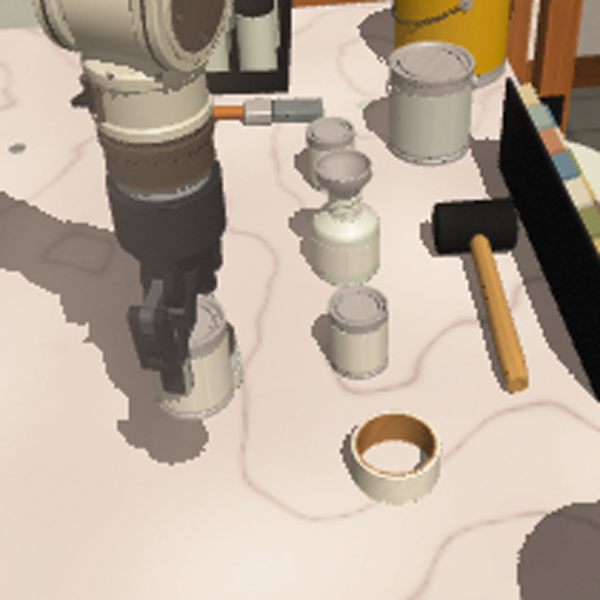

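Tin C, near (200,360), is held upright well above the counter. Tins A (330,150) and B (358,330) stand, and the funnel (343,170) sits on the bottle, so I'm handing in.

```bash
python3 -c "from workcell import job; print(job.job_done())"
```

```text
the job is handed in; nothing more can be done
None
```

The funnel sits upright in the bottle's neck, all three tins were hefted (A and B about 0.21 kg each, C about 0.40 kg), and tin C is held upright about 18 cm up with A and B back on the counter; I viewed 11 pictures, one over the limit of 10.

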